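# Hand-effect check of two coils on a running converter board

## Robot

A 6-joint arm with a two-finger parallel gripper is mounted at the origin on the work surface. World frame = base frame: x ahead of the robot, y to its left, z up, the work surface at z = 0. Lengths are in m, angles in rad, forces in N, time in s.
With the tool pointing down it reaches from about 0.2 to 0.875 m from the base axis. Payload 3.4 kg.
Tool frame: the origin (TCP) lies on the centre line of the jaws, within the pads' length; the fingertips stand 14 mm ahead of it and the grasp point (between the pads) lies 5 mm behind it (manip.finger_overhang is the distance from the TCP to the fingertips, in m); z points along the fingers, y is the line along which they close (so a half turn about z gives the same grasp; the last joint's range is limited). The gripper opens to 94 mm and grips with 3 to 60 N. Pads are 16 mm wide; open, the fingers measure 119 mm over their backs; the gripper's body (75 mm by 177 mm) begins 78 mm behind the grasp point.
Start: joints at [1.226, 0.276, 1.505, -0, 1.361, -0.121], TCP at [0.128, 0.561, 0.219] pointing down, gripper open.
Joint ranges: [-2.89, 2.89], [-0.75, 2.08], [0.22, 2.7], [-1.18, 4.32], [0.11, 2.71], [-2.7, 2.7]. Speed limits (rad/s): [2.57, 2.57, 3.14, 3.14, 3.14, 3.14].

## Interface

Orientations are given as a 3x3 rotation matrix whose columns are the frame's x, y, z axes.
In Python, from rig import manip gives the robot as it stands. The module is installed in compiled form; this text tells all that it offers.
- The arm moves only by the shell command python3 -m crank 'ROWS' [OPENING] [FORCE]. ROWS is JSON, a list of rows, each a list of 2 entries, a list of its own where there are three numbers: the shift along the tool's x, y, z in m, then the turn, a rotation vector about the tool's x, y, z in rad. A call has 1 to 12 rows; each row shifts and turns the commanded pose from where the row before left it, along the tool's axes as they then stand; what a row does not reach is not made up. A row lasts 1/10 s, in which the tool goes at most 50 mm and 8.59 degrees, less where a joint would pass 70% of its speed; a pose out of reach is approached as far as the arm can. A call is refused whole if a number of a shift passes 0.05 or a number of a turn 0.15, either way. A call with a gripper value outside its range is refused whole. OPENING is the finger opening in m, from 0 to 0.094, set as the call begins (- or left out, the last holds). The fingers move at their own pace and stop on an object; FORCE is the grip in N (left out, the last holds). Time passes only in rows, so rows that do not move let the fingers close. It gives the time, the measured TCP pose, the force, the opening and the grip force at its end, in the units of the state.
- manip.sense(): the state, without advancing time (a new reading comes with each control period).
- manip.camera(name): name is "scene" or "top" or "wrist"; returns (picture, depth): 480x640x3 uint8, red, green, blue; 480x640 float32, m along the optical axis (not along the pixel's ray), 0 where there is no reading.
- manip.calibration(name): a dict with "vertical_fov" (degrees; the focal length in pixels is half the picture's height over the tangent of half this angle, whatever the lens; pixels are square), "cx", "cy" (the principal point, pixels), "R" (3x3) and "t" (3): a world point X has camera coordinates R X + t. Camera axes: x right, y down, z forward; pixel columns grow to the right and rows downward; lengths in m; the calibration is good to about 2 mm. A picture is of the moment at which its call begins: read the wrist's pose just before it. calibration takes no time and is no camera call; for the wrist camera it gives the pose at the moment of the call.
- manip.finish_job(): hands the job in; it is judged then, once.
The state is a dict: "t": time; "joint_pos": joint angles; "qd": joint speeds; "joint_torque": joint torques, N m; "tcp_pos": TCP position; "ee_rot": TCP orientation; "contact_force": force on the tool from outside, world axes, zero at the start; "moment": the same for the moment, N m; "gripper_width": finger opening in m; "grip_force": force on a finger pad.
Only numpy, scipy, OpenCV 4.12 (cv2) and the standard library are available. Lean on these libraries where they do the work, as an engineer would, in place of code of your own. Each camera call takes 0.05 s, during which the arm holds its last target. There are 200 camera calls.

## Task

Do the hand-effect check on the battery-powered green converter board that lies on the white foam. Switch the board on by pressing down the raised end of its black rocker switch; then point at the large ring coil, holding the fingertips just above its middle (about 15 mm, without touching) for three seconds while the analyser sweeps, and after that point at the tall drum coil in the same way. Finally leave the board running and draw the hand back at least 20 cm from all coils for the reference sweep; touch none of the coils, lift nothing and disturb nothing else on the bench.

Things in the scene. Friction and masses are not known exactly. Their poses are not given: they have to be found in the camera images.
- board: Green circuit board 170 (x) x 260 (y) mm, fixed on a white foam slab. Origin: 40 mm above the bench under its centre; its top is 12 mm higher. Four coil places in a row at x = 45, y = -90, -30, 30, 90 mm; any coil may be in any place. At its -x edge (robot's side), from +y: two battery cells, heat sink (highest part, 34 mm above the origin), rocker switch (x = -58, y = -80). Low parts between.
- switch_end (a point): Top of the raised end of the rocker switch, 2.5 mm inside its edge, about 42 mm above the board's origin when off, 4 mm lower when on. The black rocker is a shallow V of two faces, each 14.5 mm long (board x) and 22 mm wide, in a grey housing 36 x 30 mm. Off: the face at the board's -x edge stands up. On: it lies level, 1.5 mm above the housing's rim, and the other end stands up.
- rocker (a joint): Rocker switch angle, rad: 0 = off (its end at the board's -x edge raised), 0.35 = fully on (that end pressed level). It turns about the board's y axis, takes about 3 N on its end and stays where it is left.
- ring_coil_top (a point): Large ring coil: a flat ring-shaped (toroidal) coil of copper wire, 36 mm outer diameter, 13 mm high, lying on a loose green carrier plate 44 x 44 x 2 mm that only rests on its header strips. The point is on the coil's axis, level with its highest surface. Site z is up.
- drum_coil_top (a point): Drum coil: an upright spool, 28 mm diameter and 26 mm high, with a dark flange at top and bottom and copper wire between; the tallest of the four coils, on the same loose carrier plate. The point is the centre of its top. Site z is up.
- small_ring_coil_top (a point): Small ring coil: like the large one but 23 mm outer diameter and 9 mm high, on the same loose carrier. Not to be pointed at. The point is on its axis, level with its highest surface.
- block_coil_top (a point): Screened coil: hidden in a square tinned can 34 x 34 mm, 16 mm high, on the same loose carrier. Not to be pointed at. The point is the centre of its top.
- tape_roll: Roll of copper tape, 58 mm diameter, 14 mm high, lying flat on the foam beside the board's +y edge. Origin: centre of its underside.
- screwdriver: Black-handled screwdriver, 150 mm long, lying on the foam beside the board's -y edge.
- filter_box_1: Black die-cast filter box, 75 x 115 x 39 mm, with one coaxial socket on the lid (top 59 mm) and two binding posts; on the bench to the right, nearer the robot. Origin: centre of its underside.
- filter_box_2: The same box with two coaxial sockets, on the bench to the right, farther out. Origin: centre of its underside.
- mug: White mug, 80 mm diameter, 92 mm high, on the bench to the left. Origin: centre of its underside.
- wrench: Steel wrench, 160 mm long, lying on the bench to the left.
Things that resemble listed ones, but are neither listed nor needed, are in the scene too. Leave any yellow look-alike of the part that bears ring_coil_top alone.

How it is judged:
On the way, in this order (a step that is already met when the one before it is completed fails the run):
1. the board is switched on: the rocker is pressed over to the on side (value of joint rocker above 0.25 rad), for 0.2 s.
2. with the board on, the fingertips dwell just above the large ring coil for at least 2 s (horizontal distance between the grasp point and ring_coil_top below 0.016 m and z of the grasp point in the frame of ring_coil_top between 0.015 and 0.056 m and value of joint rocker above 0.25 rad), for 2 s.
3. with the board on, the fingertips dwell just above the drum coil for at least 2 s (horizontal distance between the grasp point and drum_coil_top below 0.016 m and z of the grasp point in the frame of drum_coil_top between 0.015 and 0.056 m and value of joint rocker above 0.25 rad), for 2 s.
At the end, for the whole second after the job is handed in: The rocker is still on (above 0.25 rad), the grasp point is over 170 mm from the top of every coil, each coil is within 4 mm and every other loose thing within 15 mm of its start (value of joint rocker above 0.25 rad and distance between the grasp point and ring_coil_top above 0.17 m and distance between the grasp point and drum_coil_top above 0.17 m and distance between the grasp point and small_ring_coil_top above 0.17 m and distance between the grasp point and block_coil_top above 0.17 m and distance of each of ring_coil_top, drum_coil_top, small_ring_coil_top, block_coil_top from where it was at the start of the episode below 0.004 m and distance of each of tape_roll, screwdriver, filter_box_1, filter_box_2, mug, wrench from where it was at the start of the episode below 0.015 m); the robot touches nothing.
It fails at once if a coil is touched by the robot (contact force between any of ring_coil, drum_coil, small_ring_coil, block_coil and the fingers above 0.2 N or contact force between any of ring_coil, drum_coil, small_ring_coil, block_coil and the arm above 0.2 N).
It fails at once if a coil is lifted or shifted (distance of any of ring_coil_top, drum_coil_top, small_ring_coil_top, block_coil_top from where it was at the start of the episode above 0.005 m).
It fails at once if another thing on the bench is lifted or knocked away (distance of any of tape_roll, screwdriver, filter_box_1, filter_box_2, mug, wrench from where it was at the start of the episode above 0.02 m).
It also fails if it takes over 58 s, if anything falls off the work surface, if the arm or the gripper's body presses on something with over 40 N, if the wrist force passes 120 N, or if a joint passes its speed limit or range.

## Working session

There is one attempt and no reset: what is moved stays moved. The work goes in short steps, Python scripts to look and compute and a shell command to move; the robot and the scene stay as the last step left them, time stands still between calls to the robot, and variables do not carry over. Pictures are saved under pics/ and viewed, at most 10 in all, crops included, and the job is handed in when it is done.

```bash
mkdir -p pics; ls
python3 - <<'E'
from rig import manip
import cv2,numpy as np
s=manip.sense();print(s['t'],s['tcp_pos'],np.round(s['ee_rot'],3).tolist(),s['gripper_width'],manip.finger_overhang)
for n in ("scene","top"):
    p,d=manip.camera(n);cv2.imwrite(f'pics/{n}0.png',p[:,:,::-1]);np.savez(f'{n}0.npz',p=p,d=d,**manip.calibration(n))
    c=manip.calibration(n);print(n,c['vertical_fov'],c['cx'],c['cy'],np.round(-np.array(c['R']).T@c['t'],3),np.round(c['R'],2).tolist())
E
```

```text
pics
0.0 [0.12743488 0.56015088 0.21861987] [[-0.975, 0.222, -0.001], [0.222, 0.975, -0.002], [0.0, -0.002, -1.0]] 0.09421233337828891 0.014
scene 46.858069483228526 317.1084339913757 247.63695810171117 [ 1.319 -0.082  0.95 ] [[0.12, 0.99, -0.01], [0.72, -0.1, -0.68], [-0.68, 0.07, -0.73]]
top 50.461361091022745 323.1426936040093 250.35723065750608 [0.315 0.    1.277] [[-0.0, -1.0, -0.0], [-0.98, 0.0, -0.2], [0.2, -0.0, -0.98]]
```

View pics/scene0.png

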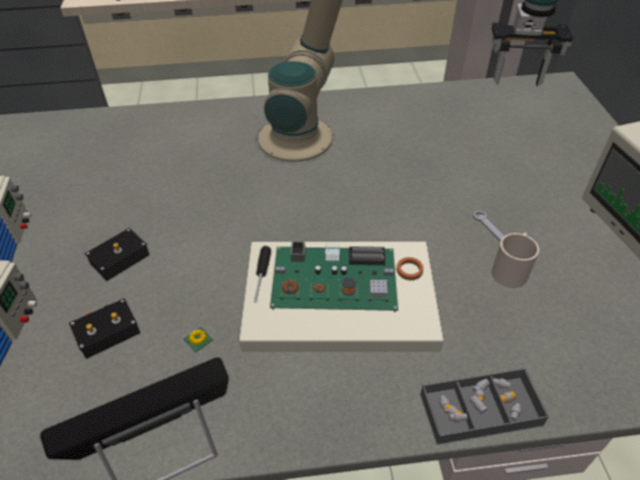

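View pics/top0.png

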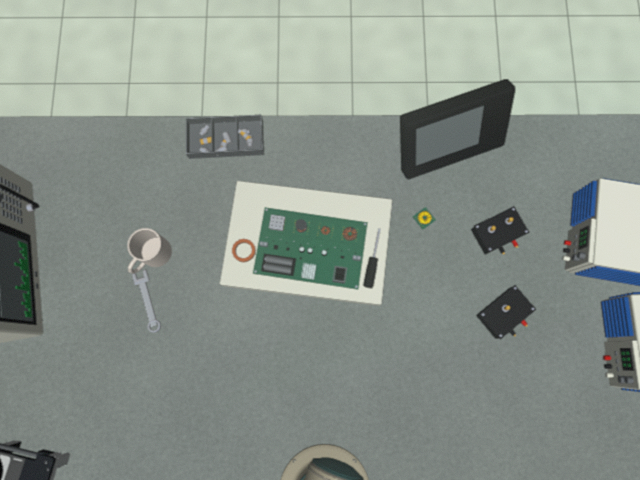

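The top view shows the board at about (312,248). From +y, the coils are the block (277,223), drum (302,227), small ring (326,230) and large ring (350,233). The black switch is at (340,273), with the heat sink at (309,271). The yellow look-alike is off the board at (424,217).

```bash
cat > h.py <<'E'
import numpy as np,cv2
from rig import manip
def ray(c,uv,z):
    R=np.array(c['R']);t=np.array(c['t']);f=240/np.tan(np.radians(float(c['vertical_fov']))/2)
    uv=np.atleast_2d(uv).astype(float)
    d=np.c_[(uv[:,0]-c['cx'])/f,(uv[:,1]-c['cy'])/f,np.ones(len(uv))]@R
    o=-R.T@t
    return o+d*((z-o[2])/d[:,2])[:,None]
def proj(c,X):
    f=240/np.tan(np.radians(float(c['vertical_fov']))/2)
    q=np.atleast_2d(X)@np.array(c['R']).T+c['t']
    return np.c_[f*q[:,0]/q[:,2]+c['cx'],f*q[:,1]/q[:,2]+c['cy']]
def board(p,c,z=.052):
    hsv=cv2.cvtColor(p,cv2.COLOR_RGB2HSV)
    m=cv2.inRange(hsv,(60,90,40),(95,255,200))
    m=cv2.morphologyEx(m,cv2.MORPH_CLOSE,np.ones((5,5)))
    cs=cv2.findContours(m,cv2.RETR_EXTERNAL,cv2.CHAIN_APPROX_NONE)[0]
    k=max(cs,key=cv2.contourArea)[:,0]
    w=ray(c,k,z)[:,:2]*1000
    (cx,cy),(a,b),an=cv2.minAreaRect(w.astype(np.float32))
    B=cv2.boxPoints(((cx,cy),(a,b),an))/1000
    e=[B[1]-B[0],B[2]-B[1]];l=max(e,key=lambda v:np.hypot(*v))
    if l[1]<0:l=-l
    return np.array([cx,cy])/1000,(a,b),np.arctan2(-l[0],l[1])
def place(ctr,yaw,x,y):
    return ctr+np.array([[np.cos(yaw),-np.sin(yaw)],[np.sin(yaw),np.cos(yaw)]])@[x,y]
E
python3 - <<'E'
from h import *
for n in("top","scene"):
    d=dict(np.load(n+'0.npz'));c={k:d[k] for k in('R','t','cx','cy','vertical_fov')}
    ctr,sz,yaw=board(d['p'],c);print(n,ctr,sz,yaw)
    for nm,x,y in(("switch end",-70,-80),("ring",45,-90),("small",45,-30),("drum",45,30),("block",45,90)):
        w=place(ctr,yaw,x/1e3,y/1e3);print(nm,np.round(w,3),proj(c,np.r_[w,.07]).round(0))
E
```

```text
top [0.57355054 0.03194859] (252.66404724121094, 164.5050048828125) -0.15153901
switch end [ 0.492 -0.037] [[339. 279.]]
ring [ 0.604 -0.064] [[349. 233.]]
small [ 0.614 -0.005] [[325. 230.]]
drum [0.623 0.055] [[301. 226.]]
block [0.632 0.114] [[277. 223.]]
scene [0.57255969 0.03342304] (252.98182678222656, 162.1865997314453) -0.15448415
switch end [ 0.491 -0.035] [[298. 246.]]
ring [ 0.603 -0.062] [[289. 287.]]
small [ 0.612 -0.003] [[319. 288.]]
drum [0.622 0.056] [[348. 288.]]
block [0.631 0.115] [[378. 289.]]
```

```bash
python3 -m crank '[[[-0.03,-0.031,-0.003],[0,0,0]],[[-0.03,-0.031,-0.003],[0,0,0]],[[-0.03,-0.031,-0.003],[0,0,0]],[[-0.03,-0.031,-0.003],[0,0,0]],[[-0.03,-0.031,-0.003],[0,0,0]],[[-0.03,-0.031,-0.003],[0,0,0]],[[-0.03,-0.031,-0.003],[0,0,0]],[[-0.03,-0.031,-0.003],[0,0,0]],[[-0.03,-0.031,-0.003],[0,0,0]],[[-0.03,-0.031,-0.003],[0,0,0]],[[-0.03,-0.031,-0.003],[0,0,0]],[[-0.03,-0.031,-0.003],[0,0,0]]]' 0 10
python3 -m crank '[[[0,0,0],[0,0,-0.07]],[[0,0,0],[0,0,0]]]'
python3 - <<'E'
from h import *
s=manip.sense();c=manip.calibration("wrist");p,d=manip.camera("wrist");cv2.imwrite('pics/w0.png',p[:,:,::-1])
np.savez('w0.npz',p=p,d=d,**c)
print(s['t'],s['tcp_pos'],np.round(s['ee_rot'],3).tolist(),s['gripper_width'],c['vertical_fov'],(-np.array(c['R']).T@c['t']).round(3))
E
```

```text
t: 1.3
tcp_pos: [0.3964, 0.1164, 0.2554]
ee_rot: [[-0.975, 0.222, -0.0], [0.222, 0.975, 0.0], [0.0, 0.0, -1.0]]
contact_force: [0.9, -0.2, 1.1]
gripper_width: 0.0023
grip_force: 0.0
t: 1.5
tcp_pos: [0.3964, 0.1169, 0.2551]
ee_rot: [[-0.988, 0.156, -0.001], [0.156, 0.988, 0.0], [0.001, -0.0, -1.0]]
contact_force: [-0.1, 0.2, -0.2]
gripper_width: 0.0005
grip_force: 0.0
1.5 [0.39635958 0.11688958 0.25511759] [[-0.988, 0.156, -0.001], [0.156, 0.988, 0.0], [0.001, -0.0, -1.0]] 0.0005087713819970101 71.48309887315544 [0.32  0.129 0.42 ]
```

View pics/w0.png

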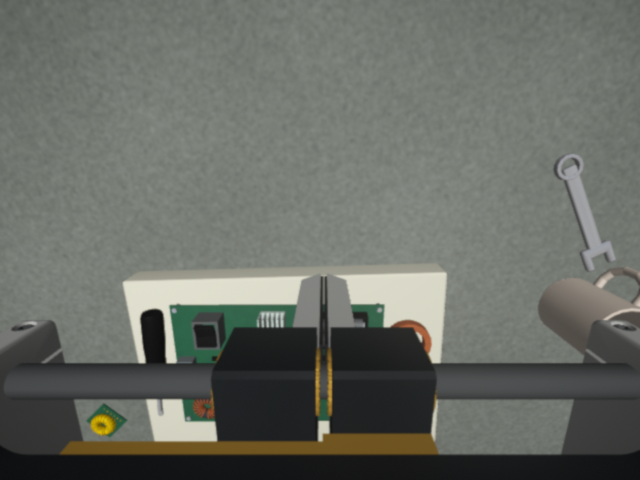

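The wrist view shows the switch at (207,333), but the gripper hides the coils. The camera sits on the robot's side of the tool, so I'll move beyond the board and look back.

```bash
python3 -m crank '[[[-0.04,-0.01,0],[0,0,0]],[[-0.04,-0.01,0],[0,0,0]],[[-0.04,-0.01,0],[0,0,0]],[[-0.04,-0.01,0],[0,0,0]],[[-0.04,-0.01,0],[0,0,0]],[[-0.04,-0.01,0],[0,0,0]],[[-0.04,-0.01,0],[0,0,0]],[[-0.04,-0.01,0],[0,0,0]],[[0,0,0],[0,0,0]],[[0,0,0],[0,0,0]]]'
python3 - <<'E'
from h import *
s=manip.sense();c=manip.calibration("wrist");p,d=manip.camera("wrist");cv2.imwrite('pics/w1.png',p[:,:,::-1])
np.savez('w1.npz',p=p,d=d,**c)
print(s['t'],s['tcp_pos'],(-np.array(c['R']).T@c['t']).round(3),board(p,c))
E
```

```text
t: 2.55
tcp_pos: [0.6998, -0.0087, 0.2539]
ee_rot: [[-0.988, 0.153, -0.003], [0.153, 0.988, 0.001], [0.003, 0.0, -1.0]]
contact_force: [-0.1, 0.3, 0.7]
gripper_width: 0.0005
grip_force: 0.0
2.55 [ 0.69975255 -0.00866934  0.25390922] [0.624 0.003 0.419] (array([0.57135352, 0.03219455]), (257.8290100097656, 166.8809814453125), np.float32(-0.15379609))
```

View pics/w1.png

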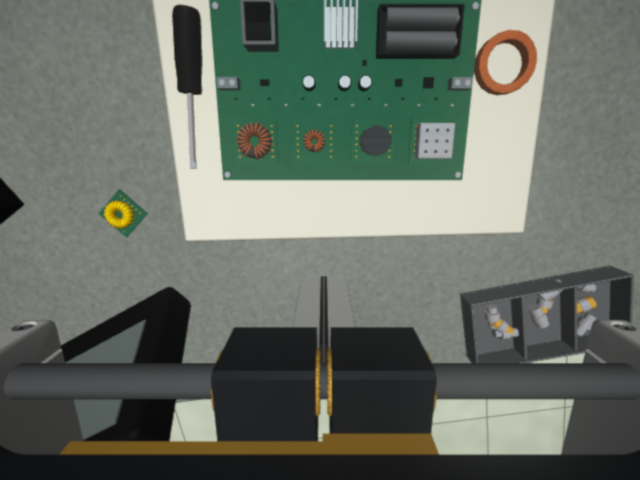

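The view shows the large ring at (254,141), small ring (314,141), drum (376,140), block (436,140) and switch (258,22). The raised end of the switch is near the top of the frame.

Run:
```python
from h import *
d=dict(np.load('w1.npz'));c={k:d[k] for k in('R','t','cx','cy','vertical_fov')};p=d['p'];D=d['d']
f=240/np.tan(np.radians(float(c['vertical_fov']))/2);R=c['R']
v,u=np.mgrid[0:480,0:640];cam=np.stack([(u-c['cx'])/f*D,(v-c['cy'])/f*D,D],-1);W=(cam-c['t'])@R
np.save('W1.npy',W)
for n,x,y in(("ring",254,141),("small",314,141),("drum",376,140),("block",436,140)):
    w=W[y-25:y+26,x-28:x+29].reshape(-1,3);m=w[:,2]>(.065)
    z=np.percentile(w[m,2],97);m2=m&(w[:,2]>z-.008)
    (cx,cy),r=cv2.minEnclosingCircle((w[m2,:2]*1000).astype(np.float32))
    print(n,'topz',z.round(4),'mean',w[m2,:2].mean(0).round(4),'circ',cx,cy,r)
bt=W[60:120,230:460,2];print('board z',np.median(bt))
print(np.round(W[0:50:4,258],4))
ctr=np.array([.5728,.0325])
w=place(ctr,-.153,-.070,-.080);print(w,proj(c,np.r_[w,.082]))
```

```text
ring topz 0.0762 mean [ 0.6025 -0.0618] circ 610.1360473632812 -38.04569625854492 43.646209716796875
small topz 0.0732 mean [ 0.6118 -0.004 ] circ 612.817138671875 -3.004927635192871 12.777676582336426
drum topz 0.0896 mean [0.6206 0.054 ] circ 622.0939331054688 35.90547561645508 32.577003479003906
block topz 0.0794 mean [0.6298 0.1123] circ 622.2864379882812 68.14163208007812 64.7835464477539
board z 0.05164520289232853
[[ 0.4857 -0.0342  0.0754]
 [ 0.4908 -0.0343  0.0808]
 [ 0.4932 -0.0351  0.0792]
 [ 0.4964 -0.0356  0.0798]
 [ 0.4986 -0.0365  0.0774]
 [ 0.5015 -0.0373  0.0768]
 [ 0.5045 -0.0379  0.0766]
 [ 0.5078 -0.0385  0.077 ]
 [ 0.5112 -0.0391  0.0779]
 [ 0.5142 -0.0398  0.0774]
 [ 0.5167 -0.0407  0.0752]
 [ 0.5196 -0.0415  0.0742]
 [ 0.5193 -0.0438  0.0621]]
[ 0.49142542 -0.0358972 ] [[256.06314396   4.55163862]]
```

```bash
python3 -m crank '[[[0.0405,-0.0118,0],[0,0,0]],[[0.0405,-0.0118,0],[0,0,0]],[[0.0405,-0.0118,0],[0,0,0]],[[0.0405,-0.0118,0],[0,0,0]],[[0.0405,-0.0118,0],[0,0,0]],[[0,0,0],[0,0,0]],[[0,0,0.035],[0,0,0]],[[0,0,0.035],[0,0,0]],[[0,0,0.035],[0,0,0]],[[0,0,0.025],[0,0,0]],[[0,0,0],[0,0,0]],[[0,0,0],[0,0,0]]]'
```

```text
t: 3.8
tcp_pos: [0.4912, -0.0366, 0.1262]
ee_rot: [[-0.988, 0.152, 0.001], [0.152, 0.988, 0.0], [-0.001, 0.0, -1.0]]
contact_force: [-0.0, 0.0, -0.1]
gripper_width: 0.0004
grip_force: 0.0
```

```bash
python3 -m crank '[[[0,0,0.014],[0,0,0]],[[0,0,0.01],[0,0,0]],[[0,0,0.004],[0,0,0]],[[0,0,0.002],[0,0,0]],[[0,0,0.002],[0,0,0]],[[0,0,0.001],[0,0,0]],[[0,0,0],[0,0,0]],[[0,0,0],[0,0,0]]]'
```

```text
t: 4.6
tcp_pos: [0.491, -0.0373, 0.0926]
ee_rot: [[-0.988, 0.153, 0.0], [0.153, 0.988, -0.0], [-0.0, 0.0, -1.0]]
contact_force: [-0.6, -0.5, 1.7]
gripper_width: 0.0006
grip_force: 0.7
```

```bash
python3 -m crank '[[[0,0,0.001],[0,0,0]],[[0,0,0],[0,0,0]],[[0,0,0],[0,0,0]]]'; python3 -m crank '[[[0,0,0.001],[0,0,0]],[[0,0,0],[0,0,0]],[[0,0,0],[0,0,0]]]'
```

```text
t: 4.9
tcp_pos: [0.491, -0.0373, 0.0917]
ee_rot: [[-0.988, 0.153, 0.0], [0.153, 0.988, -0.0], [-0.0, -0.0, -1.0]]
contact_force: [-2.4, 1.1, 4.2]
gripper_width: 0.0004
grip_force: 2.3
t: 5.2
tcp_pos: [0.4911, -0.0373, 0.0916]
ee_rot: [[-0.988, 0.153, 0.001], [0.153, 0.988, -0.0], [-0.001, -0.0, -1.0]]
contact_force: [-3.9, 0.1, 10.2]
gripper_width: 0.0002
grip_force: 5.6
```

```bash
python3 -m crank '[[[0,0,-0.01],[0,0,0]],[[0,0,-0.04],[0,0,0]],[[0,0,-0.04],[0,0,0]],[[0,0,-0.04],[0,0,0]],[[0,0,-0.03],[0,0,0]],[[-0.0382,-0.0029,0],[0,0,0]],[[-0.0382,-0.0029,0],[0,0,0]],[[-0.0382,-0.0029,0],[0,0,0]],[[0,0,0],[0,0,0]],[[0,0,0],[0,0,0]],[[0,0,0],[0,0,0]]]'
python3 - <<'E'
from h import *
s=manip.sense();c=manip.calibration("wrist");p,D=manip.camera("wrist")
print(s['t'],s['tcp_pos'])
u0,v0=proj(c,[[.503,-.0385,.078]])[0].astype(int);print(u0,v0)
cv2.imwrite('pics/w2.png',cv2.resize(p[max(v0-90,0):v0+150,u0-160:u0+160,::-1],(800,600)))
f=240/np.tan(np.radians(float(c['vertical_fov']))/2)
v,u=np.mgrid[0:480,0:640];cam=np.stack([(u-c['cx'])/f*D,(v-c['cy'])/f*D,D],-1);W=(cam-c['t'])@np.array(c['R'])
print(np.round(W[v0-28:v0+29:4,u0],4))
E
```

```text
t: 6.3
tcp_pos: [0.602, -0.0632, 0.2503]
ee_rot: [[-0.988, 0.153, -0.001], [0.153, 0.988, 0.0], [0.001, 0.0, -1.0]]
contact_force: [0.9, -0.1, 0.8]
gripper_width: 0.0005
grip_force: 0.0
6.3 [ 0.60196587 -0.06321378  0.25033907]
332 124
[[ 0.472  -0.0337  0.038 ]
 [ 0.4776 -0.0349  0.0513]
 [ 0.4843 -0.0365  0.0759]
 [ 0.4879 -0.037   0.0765]
 [ 0.4914 -0.0376  0.0761]
 [ 0.495  -0.0381  0.0769]
 [ 0.4985 -0.0386  0.077 ]
 [ 0.5021 -0.0392  0.0768]
 [ 0.5057 -0.0397  0.0775]
 [ 0.5094 -0.0403  0.0791]
 [ 0.5131 -0.0409  0.0806]
 [ 0.5167 -0.0414  0.0792]
 [ 0.5199 -0.0411  0.0503]
 [ 0.5239 -0.0418  0.0514]
 [ 0.5279 -0.0423  0.0508]]
```

View pics/w2.png

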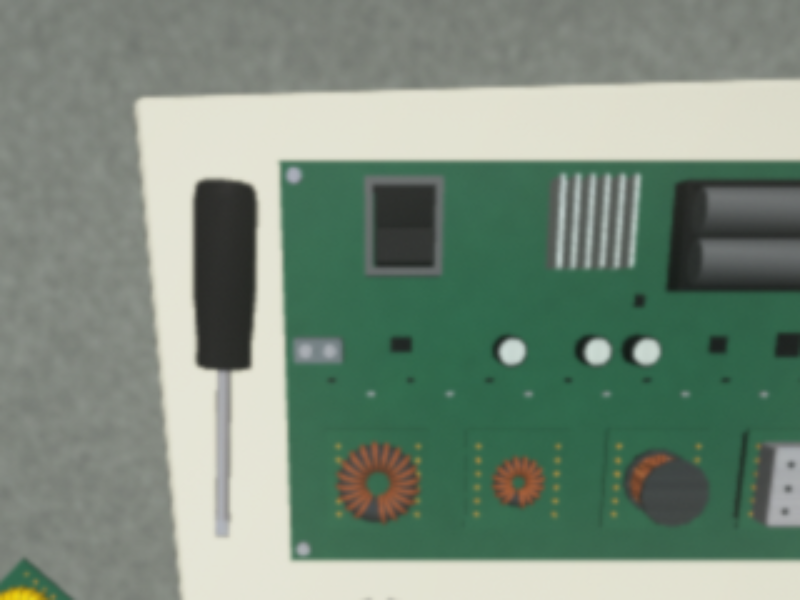

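The switch is on: at crop (404,225) its robot-side face lies level and the far end is raised. The ring coil (378,482) and drum (672,490) are undisturbed. Next I'll lower to the ring.

```bash
python3 -m crank '[[[0,0,0.04],[0,0,0]],[[0,0,0.04],[0,0,0]],[[0,0,0.03],[0,0,0]],[[0,0,0.02],[0,0,0]],[[0,0,0.012],[0,0,0]],[[0,0,0.002],[0,0,0]],[[0,0,0],[0,0,0]],[[0,0,0],[0,0,0]],[[0,0,0],[0,0,0]],[[0,0,0],[0,0,0]],[[0,0,0],[0,0,0]],[[0,0,0],[0,0,0]]]'
for i in 1 2 ; do :; done
python3 -m crank '[[[0,0,0],[0,0,0]],[[0,0,0],[0,0,0]],[[0,0,0],[0,0,0]],[[0,0,0],[0,0,0]],[[0,0,0],[0,0,0]],[[0,0,0],[0,0,0]],[[0,0,0],[0,0,0]],[[0,0,0],[0,0,0]],[[0,0,0],[0,0,0]],[[0,0,0],[0,0,0]],[[0,0,0],[0,0,0]],[[0,0,0],[0,0,0]]]'
python3 -m crank '[[[0,0,0],[0,0,0]],[[0,0,0],[0,0,0]],[[0,0,0],[0,0,0]],[[0,0,0],[0,0,0]],[[0,0,0],[0,0,0]],[[0,0,0],[0,0,0]],[[0,0,0],[0,0,0]],[[0,0,0],[0,0,0]],[[0,0,0],[0,0,0]],[[0,0,0],[0,0,0]],[[0,0,0],[0,0,0]],[[0,0,0],[0,0,0]]]'
```

```text
t: 7.55
tcp_pos: [0.6029, -0.0634, 0.1067]
ee_rot: [[-0.988, 0.153, 0.0], [0.153, 0.988, 0.0], [-0.0, 0.0, -1.0]]
contact_force: [-0.6, 0.2, -0.4]
gripper_width: 0.0003
grip_force: 0.0
t: 8.75
tcp_pos: [0.6028, -0.0634, 0.1065]
ee_rot: [[-0.988, 0.153, 0.0], [0.153, 0.988, 0.0], [-0.0, 0.0, -1.0]]
contact_force: [-0.7, 0.1, 0.1]
gripper_width: 0.0005
grip_force: 0.0
t: 9.95
tcp_pos: [0.6028, -0.0634, 0.1065]
ee_rot: [[-0.988, 0.153, 0.0], [0.153, 0.988, 0.0], [-0.0, 0.0, -1.0]]
contact_force: [0.7, -0.1, 0.1]
gripper_width: 0.0004
grip_force: 0.0
```

```bash
python3 -m crank '[[[0,0,0],[0,0,0]],[[0,0,0],[0,0,0]],[[0,0,0],[0,0,0]],[[0,0,0],[0,0,0]],[[0,0,0],[0,0,0]],[[0,0,0],[0,0,0]],[[0,0,0],[0,0,0]],[[0,0,0],[0,0,0]],[[0,0,-0.03],[0,0,0]],[[0,0,-0.03],[0,0,0]]]'
python3 -m crank '[[[0,0.03,0],[0,0,0]],[[0,0.03,0],[0,0,0]],[[0,0.03,0],[0,0,0]],[[0,0.0295,0],[0,0,0]],[[0,0,0],[0,0,0]],[[0,0,0.02],[0,0,0]],[[0,0,0.018],[0,0,0]],[[0,0,0.009],[0,0,0]],[[0,0,0],[0,0,0]],[[0,0,0],[0,0,0]],[[0,0,0],[0,0,0]],[[0,0,0],[0,0,0]]]'
python3 -m crank '[[[0,0,0],[0,0,0]],[[0,0,0],[0,0,0]],[[0,0,0],[0,0,0]],[[0,0,0],[0,0,0]],[[0,0,0],[0,0,0]],[[0,0,0],[0,0,0]],[[0,0,0],[0,0,0]],[[0,0,0],[0,0,0]],[[0,0,0],[0,0,0]],[[0,0,0],[0,0,0]],[[0,0,0],[0,0,0]],[[0,0,0],[0,0,0]]]'
python3 -m crank '[[[0,0,0],[0,0,0]],[[0,0,0],[0,0,0]],[[0,0,0],[0,0,0]],[[0,0,0],[0,0,0]],[[0,0,0],[0,0,0]],[[0,0,0],[0,0,0]],[[0,0,0],[0,0,0]],[[0,0,0],[0,0,0]],[[0,0,0],[0,0,0]],[[0,0,0],[0,0,0]],[[0,0,0],[0,0,0]],[[0,0,0],[0,0,0]]]'
```

```text
t: 10.95
tcp_pos: [0.602, -0.0633, 0.1661]
ee_rot: [[-0.988, 0.153, -0.003], [0.153, 0.988, 0.001], [0.003, 0.0, -1.0]]
contact_force: [-0.1, -0.1, 0.1]
gripper_width: 0.0007
grip_force: 0.0
t: 12.15
tcp_pos: [0.6218, 0.0545, 0.1204]
ee_rot: [[-0.988, 0.153, 0.002], [0.153, 0.988, -0.0], [-0.002, 0.0, -1.0]]
contact_force: [-0.1, 0.1, 0.7]
gripper_width: 0.0004
grip_force: 0.0
t: 13.35
tcp_pos: [0.6211, 0.0546, 0.1195]
ee_rot: [[-0.988, 0.153, -0.0], [0.153, 0.988, 0.0], [0.0, 0.0, -1.0]]
contact_force: [0.5, -0.1, 0.3]
gripper_width: 0.0007
grip_force: 0.0
t: 14.55
tcp_pos: [0.6211, 0.0547, 0.1195]
ee_rot: [[-0.988, 0.153, 0.0], [0.153, 0.988, 0.0], [-0.0, 0.0, -1.0]]
contact_force: [0.3, -0.1, -0.2]
gripper_width: 0.0007
grip_force: 0.0
```

```bash
python3 -m crank '[[[0,0,0],[0,0,0]],[[0,0,0],[0,0,0]],[[0,0,0],[0,0,0]],[[0,0,0],[0,0,0]],[[0,0,0],[0,0,0]],[[0,0,0],[0,0,0]],[[0,0,0],[0,0,0]],[[0,0,0],[0,0,0]],[[0,0,-0.04],[0,0,0]],[[0,0,-0.04],[0,0,0]],[[0,0,-0.04],[0,0,0]],[[0,0,-0.04],[0,0,0]]]'
python3 -m crank '[[[0.035,0,0],[0,0,0]],[[0.035,0,0],[0,0,0]],[[0.035,0,0],[0,0,0]],[[0.035,0,0],[0,0,0]],[[0.035,0,0],[0,0,0]],[[0.035,0,0],[0,0,0]],[[0.035,0,0],[0,0,0]],[[0.035,0,0],[0,0,0]],[[0,0,0],[0,0,0]],[[0,0,0],[0,0,0]],[[0,0,0],[0,0,0]],[[0,0,0],[0,0,0]]]'
python3 - <<'E'
from h import *
for n in('scene',):
    p,D=manip.camera(n);cv2.imwrite(f'pics/{n}9.png',cv2.resize(p[200:380,200:440,::-1],(800,600)))
E
```

```text
t: 15.75
tcp_pos: [0.6209, 0.0547, 0.2811]
ee_rot: [[-0.988, 0.153, 0.0], [0.153, 0.988, 0.0], [-0.0, 0.0, -1.0]]
contact_force: [0.4, -0.9, -1.2]
gripper_width: 0.0005
grip_force: 0.0
t: 16.95
tcp_pos: [0.3455, 0.0974, 0.2794]
ee_rot: [[-0.988, 0.154, 0.0], [0.154, 0.988, 0.0], [-0.0, 0.0, -1.0]]
contact_force: [0.5, 0.5, -0.9]
gripper_width: 0.0003
grip_force: 0.0
```

View pics/scene9.png

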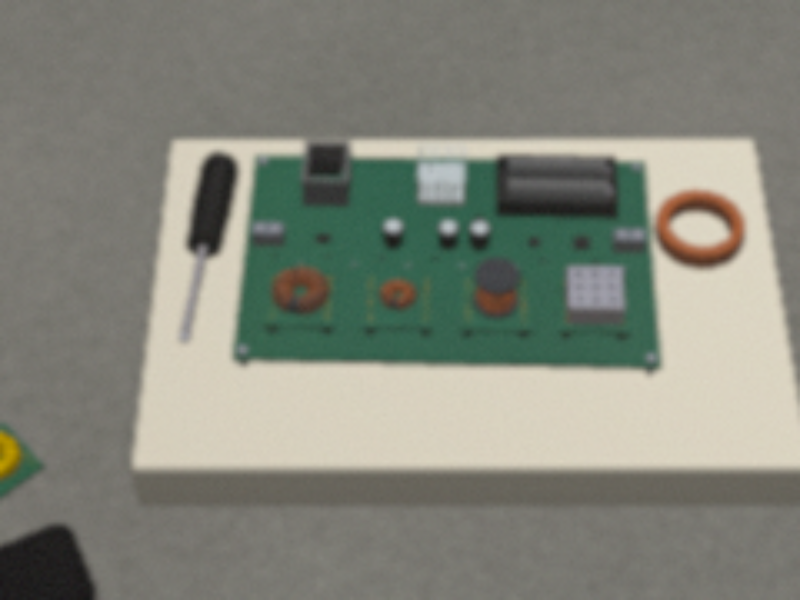

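All four coils sit in their places (crop row about 290), and the tape roll and screwdriver are where they were. The hand is more than 25 cm from every coil, so I'm handing in.

```bash
python3 -c "
from rig import manip
print(manip.finish_job())"
```

```text
the job is handed in; nothing more can be done
None
```

I switched the board on, held the fingertips about 15 mm above the ring coil and then the drum coil for three seconds each, drew the hand back over 25 cm with the board still on, and handed the job in; the hand-in returned no verdict.

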